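# Unlock the spray nozzle's ratchet holder

## Robot

A 6-joint arm with a two-finger parallel gripper is mounted at the origin on the work surface. World frame = base frame: x ahead of the robot, y to its left, z up, the work surface at z = 0. Lengths are in m, angles in rad, forces in N, time in s.
With the tool pointing down it reaches from about 0.25 to 0.725 m from the base axis. Payload 4 kg.
Tool frame: the origin (TCP) lies between the finger pads; the fingertips stand 8 mm ahead of it and the grasp point (between the pads) lies 11 mm behind it; z points along the fingers, y is the direction in which the jaws open and shut (so a half turn about z gives the same grasp; the last joint's range is limited). The gripper opens to 85 mm and grips with 20 to 120 N. Pads are 22 mm wide; open, the fingers measure 114 mm over their backs; the gripper's body (76 mm by 85 mm) begins 54 mm behind the grasp point. The pads swing forward as they close: fully open they stand 13 mm farther back than shut.
Start: joints at [-1.225, 0.241, 0.005, 1.335, 0, 1.571], TCP at [0.169, -0.47, 0.239] pointing down, gripper open.
Joint ranges: [-2.72, 2.72], [-1.05, 1.87], [-1.09, 1.28], [-1.99, 2.15], [-1.42, 1.44], [-3.14, 3.14]. Speed limits (rad/s): [2.79, 2.79, 3.14, 3.14, 3.14, 3.14].

## Interface

Orientations are given as a unit quaternion [x, y, z, w].
In Python, from workcell import * gives the robot as it stands.
- The arm moves only by the tool send_rows, never from a script. Its argument "increments" is a list that holds one entry, the list of rows, each a list of 6 numbers: the shift along the tool's x, y, z in units of 50 mm (1.0 is 50 mm), then the turn, a rotation vector about the tool's x, y, z in units of 10 degrees (1.0 is 10 degrees). In form: [[[x, y, z, ax, ay, az], ...]]. A call has 1 to 8 rows; each row shifts and turns the commanded pose from where the row before left it, along the tool's axes as they then stand; what a row does not reach is not made up. A row lasts 1/8 s, in which the tool goes at most 62.5 mm and 10.7 degrees, less where a joint would pass 70% of its speed; a pose out of reach is approached as far as the arm can. A call with a number of a shift or a turn outside -1 to 1 is refused whole. A call with a gripper value outside its range is refused whole. "grip" is the closure, from 0 (fully open) to 1 (shut), set as the call begins (left out, the last holds). The fingers move at their own pace and stop on an object; the grip force is fixed at half the most. Time passes only in rows, so rows that do not move let the fingers close. It gives the time, the measured TCP pose, the force and the opening at its end, in the units of the state.
- get_obs(): the state, without advancing time (a new reading comes with each control period).
- camera(name): name is "scene" or "top" or "wrist"; returns a dict with "color" (384x512x3 uint8, red, green, blue), "z_map" (384x512 float32, m along the optical axis (not along the pixel's ray), 0 where there is no reading), "intrinsics" (3x3 intrinsics, pixels), "pose" (4x4, takes a point from camera to world coordinates); the wrist camera has in their place "mount" (4x4, takes a point from camera to tool coordinates, whose origin is the TCP and whose axes are the flange's). Camera axes: x right, y down, z forward; pixel columns grow to the right and rows downward; lengths in m; the calibration is good to about 2 mm. The wrist camera is an equidistant fisheye: a pixel r from the principal point sees the ray r / f radians off the axis. A picture is of the moment at which its call begins: read the wrist's pose just before it.
- job_done(): hands the job in, once; it reports no verdict.
The state is a dict: "clock": time; "joint_pos": joint angles; "joint_vel": joint speeds; "tau": joint torques, N m; "eef_pos": TCP position; "tool_rot": TCP orientation; "ft_force": force on the tool from outside, world axes, zero at the start; "ft_torque": the same for the moment, N m; "grip_width": finger opening in m.
Only numpy, scipy, OpenCV 4.12 (cv2) and the standard library are available. Lean on these libraries where they do the work, as an engineer would, in place of code of your own. Each camera call takes 0.05 s, during which the arm holds its last target.

## Task

The stainless spray nozzle is locked under the swing finger of its ratcheted holder. Tip that holder's pawl lever right over so that the pawl stands clear of the wheel, then turn the knob back anticlockwise until the finger lies in line over its parking rib, clear of the nozzle. Let go, leave the pawl freed and the nozzle lying in its cradle, and do not touch the other holder, which keeps the dropper bottle.

Things in the scene. Friction and masses are not known exactly. Their poses are not given: they have to be found in the camera images.
- holder: Nozzle's holder, fixed: dark steel plate 180 x 205 x 12 mm with ratchet wheel (r 45, tooth tops 27 up), bar knob, swing finger, pawl lever, cradle. Origin: on the knob axis at shelf level; plate x -62 to 118, y -102 to 102; z up; yawed up to 15 deg. Parking rib: 12 wide, 69-111 from the axis, top 32 up, pointing 60 deg anticlockwise (from above) of holder x. All offsets here: holder frame, mm.
- knob_grip (a point): On the knob axis, 80 mm above the shelf: middle of the black bar knob (52 long, 16 wide, upright sides, 53 to 97 mm above the shelf), gripped across its width. The steel finger (14 wide, top 48 up) runs from the axis out to 96 mm, in line with the bar and turning with it; it passes 4 mm above the nozzle and 8 mm above the rib.
- holder_knob (a joint): Knob, wheel and finger, rad: 0 = finger over the parking rib, growing clockwise from above. Finger and bar point 60 deg minus this angle anticlockwise of holder x. Starts 0.76 to 1.15 (over the nozzle). Teeth 60 deg apart: pawl in, it clicks forward but goes back only to about 0.70; pawl freed, it turns -0.6 to 2.0 against 0.05 N m friction, no stop at 0, and stays where left.
- lever_head (a point): Centre of the pawl lever's head (18 wide along x, 10 thick, 18 tall), 54 mm from the hinge; a 12 wide stem below. Hinge parallel to holder x, at y -80, 26 up. Engaged it leans 15 deg to the knob: head at y -66, 78 up. Push it to -y past upright: it falls by its own weight to its stop (head y -105, 74 up) and stays. Under 1 N. A 44 mm blade from the hinge to +y then rises to 60 up.
- holder_pawl (a joint): Angle (rad) of the nozzle holder's pawl lever: 0 = engaged, blade between the wheel's teeth (the start); 0.75 = tipped right over to its stop, pawl freed.
- nozzle: Stainless steel spray nozzle: a round tube 24 mm in diameter, about 96 long with a narrower end, lying loose in the cradle along the holder's y. Origin: middle of its underside, on the plate's top (12 up), 79 mm along holder x from the knob axis. Its top is 36 mm above the shelf.
- other_holder: A second holder of the same make and size, same origin and frame, but with a small amber glass dropper bottle in its cradle. Not to be touched.

How it is judged:
By the outcome, as a careful person would: the job done as asked, in the order asked, and still so for the second after the job is handed in, with the robot touching nothing.
It also fails if it takes over 43 s, if anything falls off the work surface, if the arm or the gripper's body presses on something with over 40 N, if the wrist force passes 120 N, or if a joint passes its speed limit or range.

## Working session

There is one attempt and no reset: what is moved stays moved. The work goes in short steps, Python scripts to look and compute and a tool call to move; the robot and the scene stay as the last step left them, time stands still between calls to the robot, and variables do not carry over. Pictures are saved under pics/ and viewed, and the job is handed in when it is done.

Besides the shell and the picture viewer there is one more tool, called after "Call:" as name(argument=value, ...) on one line, values as JSON. send_rows: Moves the arm, as the interface text tells. Its arguments: {"type":"object","properties":{"increments":{"type":"array"},"grip":{"type":"number"}},"required":["increments"]}

```bash
mkdir -p pics; ls; python3 - <<'E'
from workcell import *
import cv2,numpy as np,pickle
o=get_obs();print(o)
d={}
for n in["scene","top"]:
    c=camera(n);d[n]=c;cv2.imwrite(f"pics/{n}0.png",c["color"][...,::-1]);print(n,c["intrinsics"],c["pose"])
pickle.dump(d,open("d0.pkl","wb"))
E
```

```text
pics
{'clock': 0.0, 'joint_pos': array([-1.22498969e+00,  2.41410825e-01,  3.71184047e-03,  1.33520999e+00,
       -1.73177246e-05,  1.57081051e+00]), 'joint_vel': array([ 3.56379007e-04, -1.57019739e-04,  6.46120702e-05,  8.52663955e-04,
       -8.84433901e-06, -1.91347187e-03]), 'tau': array([ 2.66992674e-04, -3.72321868e+01,  2.52406025e+01,  1.72027003e-02,
        3.88528599e-05,  4.05279522e-06]), 'eef_pos': array([ 0.16926096, -0.46981432,  0.2384093 ]), 'tool_rot': array([ 9.85090092e-01,  1.72036025e-01, -1.90270037e-04, -1.03908062e-03]), 'ft_force': array([-0.46865489,  0.71707035, -0.19894058]), 'ft_torque': array([-0.00171632,  0.00181829, -0.01585731]), 'grip_width': 0.08582873068498324}
scene [[474.31055578   0.         263.12047862]
 [  0.         474.31055578 193.70679755]
 [  0.           0.           1.        ]] [[ 0.64246343  0.46917688 -0.60589916  1.1271309 ]
 [ 0.76610618 -0.37472364  0.52217192 -0.51791263]
 [ 0.01794625 -0.79965946 -0.60018554  0.64501298]
 [ 0.          0.          0.          1.        ]]
top [[397.28519515   0.         257.93243342]
 [  0.         397.28519515 189.54782278]
 [  0.           0.           1.        ]] [[-5.30914440e-04 -9.81400578e-01  1.91970373e-01  3.83846955e-01]
 [-9.99180522e-01  8.29008607e-03  3.96176545e-02 -4.56939844e-02]
 [-4.04722399e-02 -1.91792024e-01 -9.80600743e-01  9.24192690e-01]
 [ 0.00000000e+00  0.00000000e+00  0.00000000e+00  1.00000000e+00]]
```

View pics/scene0.png

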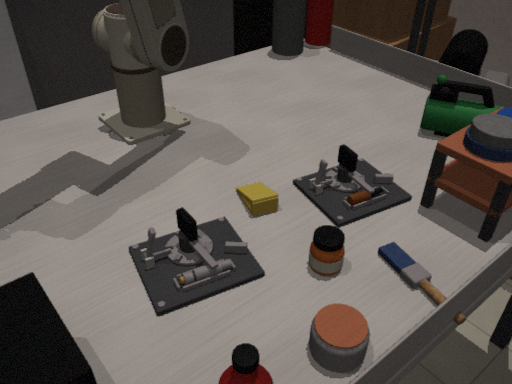

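View pics/top0.png

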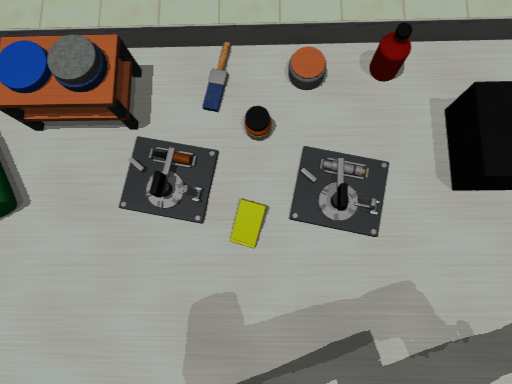

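The nozzle's holder is the one at top-image (340,190), scene (195,262). The dropper's holder is at top (170,180). Now I'll measure the plate.

```bash
cat > h.py <<'E'
import numpy as np,cv2,pickle
def ray(c,u,v):
    K=c["intrinsics"];P=c["pose"];d=P[:3,:3]@np.array([(u-K[0,2])/K[0,0],(v-K[1,2])/K[1,1],1]);return P[:3,3],d
def onz(c,u,v,z):
    o,d=ray(c,u,v);return o+d*(z-o[2])/d[2]
def proj(c,p):
    P=c["pose"];q=P[:3,:3].T@(np.asarray(p)-P[:3,3]);q=c["intrinsics"]@q;return q[:2]/q[2]
E
python3 - <<'E'
from h import *
d=pickle.load(open("d0.pkl","rb"));c=d["top"];im=c["color"]
x0,y0,x1,y1=280,135,400,245
cv2.imwrite("pics/tz.png",cv2.resize(im[y0:y1,x0:x1,::-1],None,fx=6,fy=6,interpolation=cv2.INTER_CUBIC)[:600])
s=d["scene"]["color"];cv2.imwrite("pics/sz.png",cv2.resize(s[200:315,120:270,::-1],None,fx=5,fy=5,interpolation=cv2.INTER_CUBIC))
g=im.max(2).astype(int);roi=np.zeros_like(g,np.uint8);roi[y0:y1,x0:x1]=(g[y0:y1,x0:x1]<100)*255
roi=cv2.morphologyEx(roi,cv2.MORPH_CLOSE,np.ones((9,9)))
cs,_=cv2.findContours(roi,cv2.RETR_EXTERNAL,cv2.CHAIN_APPROX_NONE)
k=max(cs,key=cv2.contourArea)
pts=np.array([onz(c,u,v,0.012)[:2] for u,v in k[:,0]],np.float32)
r=cv2.minAreaRect(pts*1000);print(cv2.contourArea(k),r,cv2.boxPoints(r))
E
```

```text
6589.0 ((559.7980346679688, -197.07052612304688), (204.72584533691406, 180.0660400390625), 77.95784759521484) [[ 450.39014  -278.3972  ]
 [ 626.4938   -315.9646  ]
 [ 669.20593  -115.743866]
 [ 493.1023    -78.17645 ]]
```

View pics/tz.png

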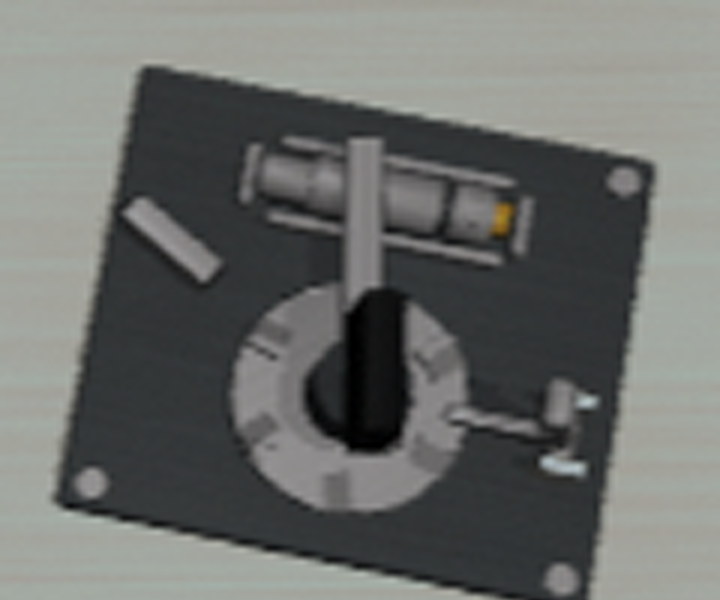

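View pics/sz.png

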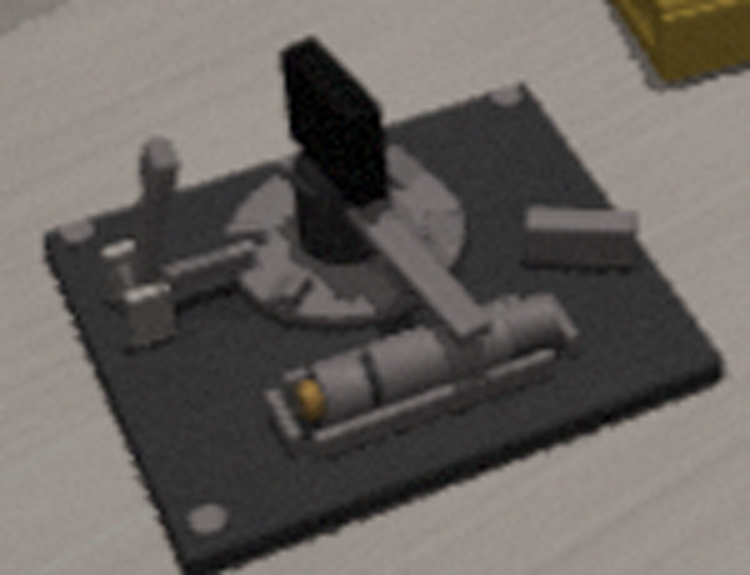

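The plate came out at 204.7 x 180 mm (expected 205 x 180). Next I'll set the holder frame and check it against the knob, finger, lever and rib.

```bash
cat >> h.py <<'E'
C=np.array([559.8,-197.07])/1000;ang=np.arctan2(-315.96+278.40,626.49-450.39)
ux=np.array([np.cos(ang),np.sin(ang)]);uy=np.array([-ux[1],ux[0]]);O=C-0.028*ux
def w(x,y,z):return np.r_[O+ux*x/1000+uy*y/1000,z/1000]
def hf(p):q=np.asarray(p)[:2]-O;return np.r_[q@ux,q@uy]*1000
E
python3 - <<'E'
from h import *
d=pickle.load(open("d0.pkl","rb"));c=d["top"]
print(np.degrees(ang),O)
Z=lambda u,v:(280+u/6-.4,135+v/6-.4)
t=lambda u,v,z:hf(onz(c,*Z(u,v),z/1000)).round(1)
print("finger tip corners",t(350,138,48),t(382,138,48))
print("lever head",t(560,400,85)); print("rib ends",t(135,205,32),t(212,275,32))
print("knob top ends",t(385,290,97),t(370,450,97))
k=t(366,138,48);print("finger ang",np.degrees(np.arctan2(k[1],k[0])),np.hypot(*k), "q",np.radians(60-np.degrees(np.arctan2(k[1],k[0]))))
# knob top
im=c["color"].max(2);m=np.zeros_like(im);m[175:215,330:352]=(im[175:215,330:352]<22)*255
for n in("top","scene"):
    I=d[n]["color"][...,::-1].copy()
    for p in[(0,0,97),(0,-66,78),(45,0,27),(-45,0,27),(0,45,27),(79,0,36),(96*np.cos(-.2),0,48),(45,78,32),(-62,-102,12),(118,102,12)]:
        u,v=proj(d[n],w(*p));I[int(round(v)),int(round(u))]=(0,0,255)
    a=I[135:245,280:400] if n=="top" else I[200:315,120:270]
    cv2.imwrite(f"pics/chk_{n}.png",cv2.resize(a,None,fx=5,fy=5,interpolation=cv2.INTER_NEAREST))
E
```

```text
-12.040085548267898 [ 0.53241595 -0.19122931]
finger tip corners [93.2 19.3] [95.6  7.6]
lever head [  2.  -65.2]
rib ends [55.7 93.4] [34.6 59.6]
knob top ends [26.   3.1] [-31.1  -1.4]
finger ang 8.138599429507163 95.3604215594709 q 0.9051521946507656
```

View pics/chk_top.png

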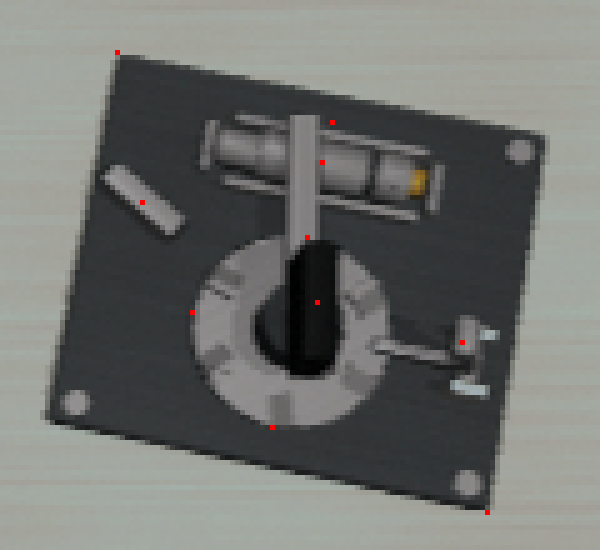

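View pics/chk_scene.png

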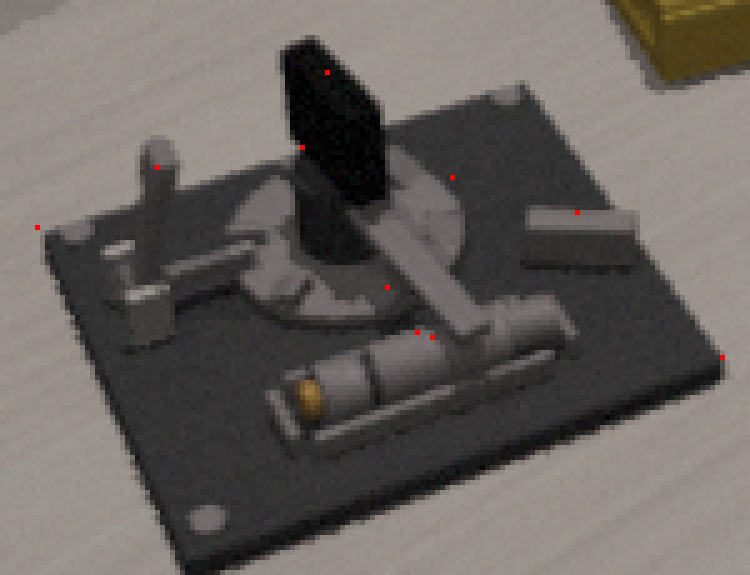

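The frame fits to about 2 mm, and the finger sits at about 8° (q≈0.9). Next I'll work out the lever push: fingers shut, coming in from the knob side, with the tool's y across the bar.

```bash
cat >> h.py <<'E'
from scipy.spatial.transform import Rotation as R
def delta(o,tgt,yaw_y=None):
    r=R.from_quat(o["tool_rot"]);yy=r.as_matrix()[:,1];cur=np.degrees(np.arctan2(yy[1],yy[0]))
    dz=0 if yaw_y is None else -((yaw_y-cur+90)%180-90)
    Rn=(r*R.from_euler('z',dz,degrees=True))
    dw=np.asarray(tgt)-o["eef_pos"]
    print("pos",o["eef_pos"].round(4),"z axis",r.as_matrix()[:,2].round(3),"yaw_y %.1f"%cur,"tool-z turn %.2f u"%(dz/10))
    print(" shift now-axes u",(r.inv().apply(dw)/.05).round(3)," after-turn axes",(Rn.inv().apply(dw)/.05).round(3))
E
python3 - <<'E'
from h import *;from workcell import *
o=get_obs()
print(w(0,-40,90));d=pickle.load(open("d0.pkl","rb"))
print(onz(d["top"],450,190,0),onz(d["top"],450,190,.2))
delta(o,w(0,-39,170),-94+180)
E
```

```text
[ 0.52407211 -0.23034939  0.09      ]
[ 0.55992718 -0.45534796  0.        ] [ 0.52182253 -0.36669676  0.2       ]
pos [ 0.1693 -0.4699  0.2385] z axis [-0.001  0.002 -1.   ] yaw_y -70.2 tool-z turn 2.38 u
 shift now-axes u [ 8.31  -2.117  1.374]  after-turn axes [ 6.748 -5.292  1.374]
```

Call:
send_rows(increments=[[[0,0,0,0,0,0.6],[0,0,0,0,0,0.6],[0,0,0,0,0,0.6],[0,0,0,0,0,0.6],[0.5,-0.4,0,0,0,0],[0.7,-0.55,0,0,0,0],[0.7,-0.55,0,0,0,0],[0.7,-0.55,0,0,0,0]]], grip=1.0)

```text
clock: 1.1
eef_pos: [0.3074, -0.3766, 0.2389]
tool_rot: [0.999, -0.037, -0.0, -0.0]
ft_force: [0.8, 0.5, 0.7]
grip_width: 0.0003
```

Call:
send_rows(increments=[[[0.7,-0.55,0,0,0,0],[0.7,-0.55,0,0,0,0],[0.7,-0.55,0,0,0,0],[0.7,-0.55,0,0,0,0],[0.7,-0.55,0,0,0,0],[0.5,-0.4,0,0,0,0],[0,0,0,0,0,0],[0,0,0,0,0,0]]])

```text
clock: 2.1
eef_pos: [0.517, -0.2352, 0.2387]
tool_rot: [0.999, -0.037, -0.001, -0.0]
ft_force: [-0.3, 0.2, -0.0]
grip_width: -0.0001
```

```bash
python3 - <<'E'
from h import *;from workcell import *
o=get_obs();print(o["clock"],o["ft_force"],o["joint_pos"],o["grip_width"],hf(o["eef_pos"]))
delta(o,w(0,-39,78),-94+180)
c=camera("scene");I=c["color"][130:330,80:330,::-1];cv2.imwrite("pics/s1.png",cv2.resize(I,None,fx=3,fy=3))
E
```

```text
2.1 [-0.25549542  0.17818817 -0.02817797] [-4.26768450e-01  3.78442873e-01  1.95171677e-01  1.38909624e+00
 -4.01172326e-04  2.78784144e+00] -6.089463144305372e-05 [ -5.95226283 -46.22558633]
pos [ 0.517  -0.2352  0.2387] z axis [-0.002  0.    -1.   ] yaw_y -94.2 tool-z turn -0.02 u
 shift now-axes u [ 0.143 -0.126  3.214]  after-turn axes [ 0.143 -0.126  3.214]
```

View pics/s1.png

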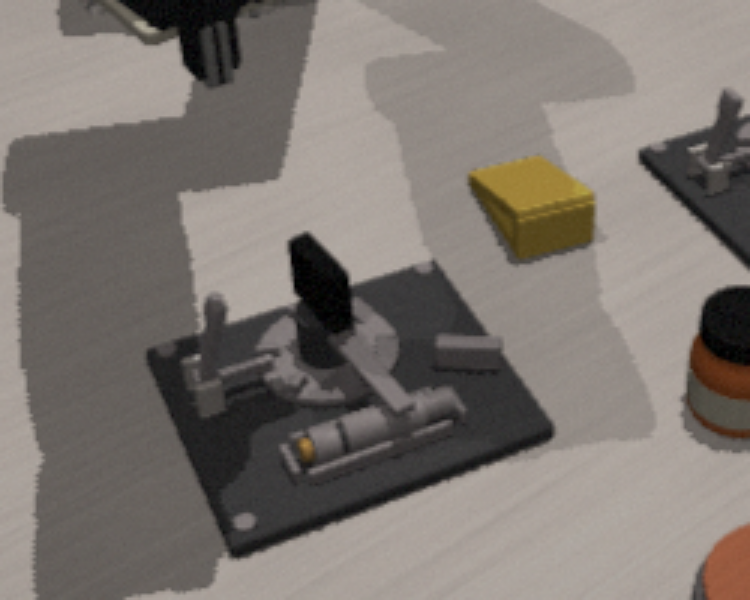

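Gripper (crop 215,80) is shut above the holder; the lever (215,320) is still engaged. I'll go down between lever and knob.

Call:
send_rows(increments=[[[0.14,-0.13,0.3,0,0,0],[0,0,0.6,0,0,0],[0,0,0.6,0,0,0],[0,0,0.6,0,0,0],[0,0,0.6,0,0,0],[0,0,0.3,0,0,0],[0,0,0.2,0,0,0],[0,0,0,0,0,0]]])

```text
clock: 3.15
eef_pos: [0.5249, -0.2292, 0.079]
tool_rot: [0.999, -0.037, -0.0, -0.0]
ft_force: [0.4, -0.0, 1.0]
grip_width: 0.0
```

```bash
python3 - <<'E'
from h import *;from workcell import *
o=get_obs();print(o["clock"],o["ft_force"],hf(o["eef_pos"]))
delta(o,w(0,-80,78))
for n in("scene","top"):
    c=camera(n);I=c["color"][150:330,80:330,::-1] if n=="scene" else c["color"][110:260,260:420,::-1];cv2.imwrite(f"pics/{n}2.png",cv2.resize(I,None,fx=3,fy=3))
E
```

```text
3.15 [ 0.39450058 -0.02281211  1.04102058] [  0.54308916 -38.74499865]
pos [ 0.5249 -0.2292  0.079 ] z axis [-0.  0. -1.] yaw_y -94.2 tool-z turn 0.00 u
 shift now-axes u [-0.123  0.816  0.021]  after-turn axes [-0.123  0.816  0.021]
```

View pics/scene2.png

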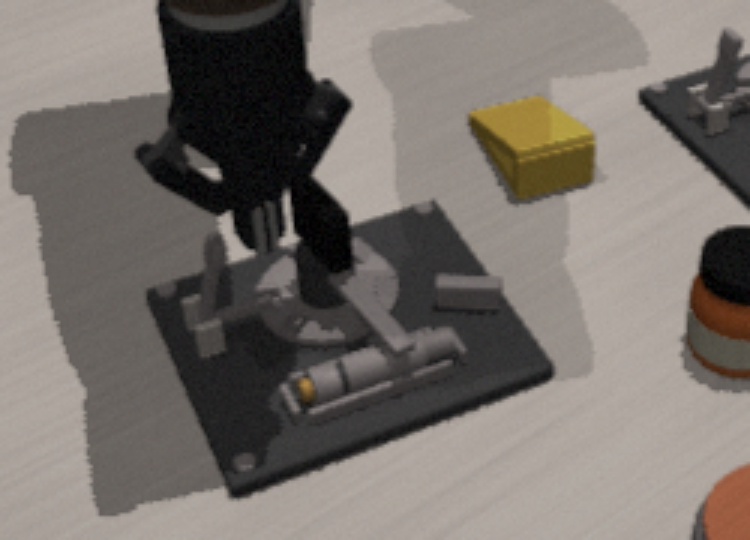

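The shut fingers (260,230) stand between the lever (213,280) and the knob with nothing touched. Now I'll push toward -y.

Call:
send_rows(increments=[[[-0.02,0.14,0,0,0,0],[-0.02,0.14,0,0,0,0],[-0.02,0.14,0,0,0,0],[-0.02,0.14,0,0,0,0],[-0.02,0.14,0,0,0,0],[-0.02,0.14,0,0,0,0],[0,0,0,0,0,0]]])

```text
clock: 4.12
eef_pos: [0.5158, -0.2713, 0.0792]
tool_rot: [0.999, -0.037, -0.0, 0.0]
ft_force: [-0.0, 0.8, 0.6]
grip_width: -0.0002
```

```bash
python3 - <<'E'
from h import *;from workcell import *
o=get_obs();print(o["clock"],o["ft_force"],hf(o["eef_pos"]))
for n in("scene",):
    c=camera(n);I=c["color"][150:330,80:330,::-1] if n=="scene" else c["color"][110:260,260:420,::-1];cv2.imwrite(f"pics/{n}3.png",cv2.resize(I,None,fx=3,fy=3))
E
```

```text
4.125 [-0.01447811  0.75706633  0.64795644] [  0.45513133 -81.74301674]
```

View pics/scene3.png

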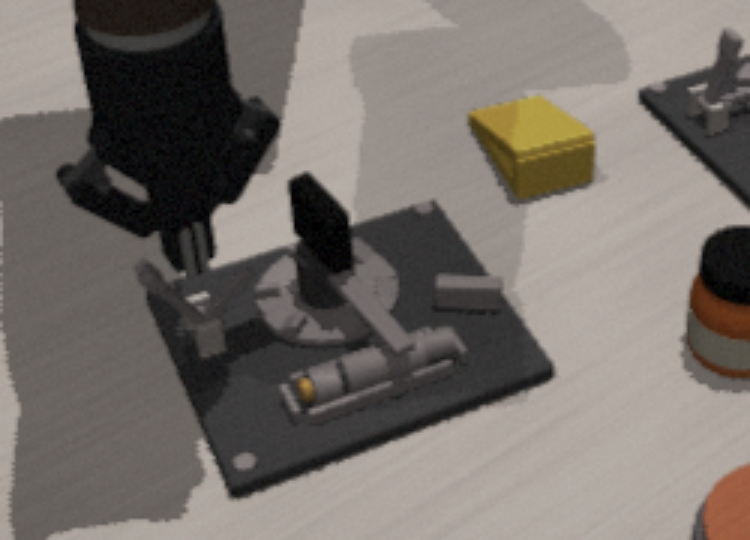

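The lever head (145,275) has tipped past upright. I'll back off slightly, go up, open halfway, and measure lever and knob again.

Call:
send_rows(increments=[[[0,-0.1,-0.2,0,0,0],[0,0,-0.6,0,0,0],[0,0,-0.6,0,0,0],[0,0,-0.6,0,0,0],[0,0,-0.6,0,0,0],[0,0,-0.6,0,0,0],[0,0,0,0,0,0]]])

```text
clock: 5.05
eef_pos: [0.518, -0.2658, 0.2431]
tool_rot: [0.999, -0.036, 0.003, 0.001]
ft_force: [1.1, -0.3, -0.5]
grip_width: 0.0001
```

Call:
send_rows(increments=[[[-0.7,0,0,0,0,0],[-0.7,0,0,0,0,0],[-0.7,0,0,0,0,0],[-0.7,0,0,0,0,0],[0,0,0,0,0,0]]], grip=0.5)

```text
clock: 5.68
eef_pos: [0.3744, -0.2545, 0.2389]
tool_rot: [0.999, -0.037, -0.001, -0.001]
ft_force: [-0.0, 0.3, 0.5]
grip_width: 0.0428
```

```bash
python3 - <<'E'
from h import *;from workcell import *
o=get_obs();print(o["clock"],o["ft_force"],hf(o["eef_pos"]),o["grip_width"],o["joint_pos"])
d={}
for n in("scene","top"):
    c=camera(n);d[n]=c;I=c["color"][200:315,120:270,::-1] if n=="scene" else c["color"][135:245,280:400,::-1];cv2.imwrite(f"pics/{n}4.png",cv2.resize(I,None,fx=5,fy=5,interpolation=cv2.INTER_CUBIC))
pickle.dump(d,open("d4.pkl","wb"))
E
```

```text
5.675 [-0.04580564  0.26074928  0.48390024] [-141.328292    -94.78838502] 0.04279996192332092 [-5.96897070e-01  1.48777900e-01 -1.10863837e-01  1.31305495e+00
  9.31615806e-06  2.61898899e+00]
```

View pics/scene4.png

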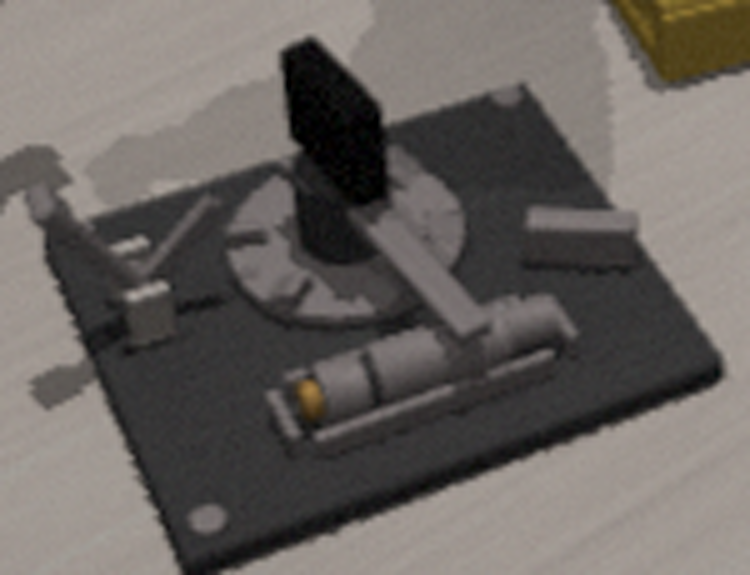

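View pics/top4.png

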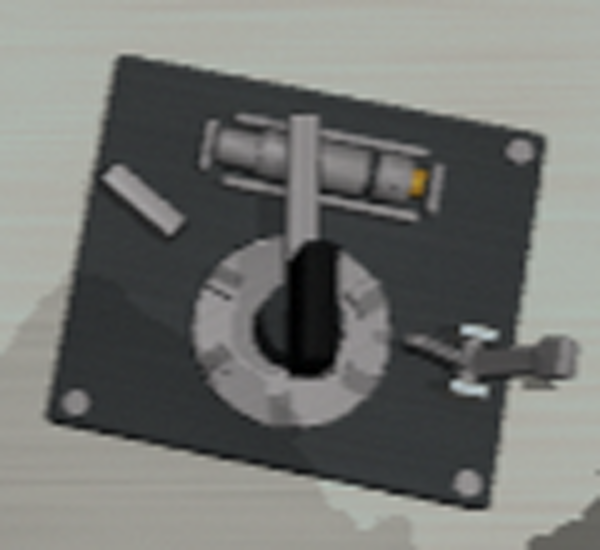

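The pawl is freed: head at top crop (565,360), blade up and clear of the wheel. The knob hasn't turned. Next I'll refine the knob axis and bar direction from the depth points.

```bash
cat >> h.py <<'E'
def cloud(c):
    z=c["z_map"];v,u=np.nonzero(z>0);Z=z[v,u];K=c["intrinsics"]
    P=np.c_[(u-K[0,2])/K[0,0]*Z,(v-K[1,2])/K[1,1]*Z,Z];return P@c["pose"][:3,:3].T+c["pose"][:3,3]
def hc(c):
    p=cloud(c);q=(p[:,:2]-O);return np.c_[q@ux,q@uy,p[:,2]]*1000
def rect(P):
    r=cv2.minAreaRect(P[:,:2].astype(np.float32));b=cv2.boxPoints(r);e=[b[1]-b[0],b[2]-b[1]];e=max(e,key=np.linalg.norm)
    a=np.degrees(np.arctan2(e[1],e[0]));return np.round(r[0],1),np.round(r[1],1),round((a+90)%180-90,1)
def meas(c):
    P=hc(c);n=np.hypot(P[:,0],P[:,1])
    k=P[(n<36)&(P[:,2]>93)&(P[:,2]<101)];print("knob top",len(k),rect(k),"zmean",k[:,2].mean().round(1))
    f=P[(n>50)&(n<99)&(P[:,2]>44.5)&(P[:,2]<52)&(P[:,0]>0)&(P[:,1]>-25)]
    if len(f)>5:print("finger",len(f),rect(f),"mean ang",np.degrees(np.arctan2(f[:,1].mean(),f[:,0].mean())).round(1))
    l=P[(abs(P[:,0])<20)&(P[:,1]<-55)&(P[:,1]>-125)&(P[:,2]>66)&(P[:,2]<95)];print("lever",len(l),l.mean(0).round(1) if len(l) else"")
E
python3 - <<'E'
from h import *
for f in("d0.pkl","d4.pkl"):
    d=pickle.load(open(f,"rb"))
    for n in d: print(f,n);meas(d[n])
d=pickle.load(open("d4.pkl","rb"));c=d["top"]
t=lambda u,v,z:hf(onz(c,280+u/5-.4,135+v/5-.4,z/1000))
a,b=t(305,115,48),t(302,235,48);print(a,b,np.degrees(np.arctan2(*(a-b)[::-1])))
E
```

```text
d0.pkl scene
knob top 172 (array([ 3.3, -0. ]), array([52.3, 15.6]), np.float32(7.9)) zmean 96.5
finger 164 (array([73.6, 11. ]), array([48.8, 14.2]), np.float32(8.3)) mean ang 8.4
lever 90 [  5.9 -66.2  80.7]
d0.pkl top
knob top 154 (array([0.8, 0.9]), array([51.5, 14.7]), np.float32(9.7)) zmean 95.4
finger 104 (array([71.8, 10.8]), array([44.9, 13.9]), np.float32(9.2)) mean ang 9.2
lever 47 [  0.2 -64.7  83.5]
d4.pkl scene
knob top 174 (array([4.1, 0.1]), array([53.5, 15.7]), np.float32(7.9)) zmean 96.5
finger 166 (array([73.4, 11.1]), array([48.6, 14.4]), np.float32(9.8)) mean ang 8.2
lever 83 [   6.3 -105.2   77.5]
d4.pkl top
knob top 161 (array([0.8, 0.9]), array([51.7, 14.7]), np.float32(9.7)) zmean 95.3
finger 110 (array([71.8, 10.8]), array([45.1, 13.8]), np.float32(9.3)) mean ang 9.0
lever 70 [   0.4 -104.2   76.5]
[94.38729254 13.46474788] [39.28506743  5.35881685] 8.368596124469072
```

```bash
python3 - <<'E'
from h import *;from workcell import *
delta(get_obs(),w(1,0.5,69),-93.5)
E
```

```text
pos [ 0.3769 -0.2553  0.2392] z axis [ 0.001 -0.    -1.   ] yaw_y -94.2 tool-z turn -0.07 u
 shift now-axes u [ 3.029 -1.512  3.406]  after-turn axes [ 3.046 -1.475  3.406]
```

Call:
send_rows(increments=[[[0,0,0,0,0,-0.07],[0.6,-0.3,0,0,0,0],[0.6,-0.3,0,0,0,0],[0.6,-0.3,0,0,0,0],[0.6,-0.3,0,0,0,0],[0.5,-0.27,0,0,0,0],[0.15,0,0,0,0,0],[0,0,0,0,0,0]]])

```text
clock: 6.78
eef_pos: [0.5337, -0.1913, 0.2385]
tool_rot: [1.0, -0.03, -0.001, -0.0]
ft_force: [-1.5, -0.2, -1.2]
grip_width: 0.0428
```

```bash
python3 - <<'E'
from h import *;from workcell import *
o=get_obs();print(hf(o["eef_pos"]),o["grip_width"],o["joint_pos"]);delta(o,w(1,0.5,69),-93.5)
E
```

```text
[1.29815262 0.17438974] 0.04276623019212071 [-3.44024487e-01  3.76258017e-01  1.91470309e-01  1.38723329e+00
 -3.57556028e-04  2.85753729e+00]
pos [ 0.5337 -0.1913  0.2385] z axis [-0.001  0.    -1.   ] yaw_y -93.4 tool-z turn 0.01 u
 shift now-axes u [-1.000e-03 -7.000e-03  3.391e+00]  after-turn axes [-1.000e-03 -7.000e-03  3.391e+00]
```

Call:
send_rows(increments=[[[0,0,0.6,0,0,0],[0,0,0.7,0,0,0],[0,0,0.7,0,0,0],[0,0,0.6,0,0,0],[0,0,0.4,0,0,0],[0,0,0.25,0,0,0],[0,0,0.14,0,0,0],[0,0,0,0,0,0]]])

```text
clock: 7.78
eef_pos: [0.5333, -0.1916, 0.0699]
tool_rot: [1.0, -0.031, 0.0, 0.0]
ft_force: [1.6, 0.1, 1.0]
grip_width: 0.043
```

```bash
python3 - <<'E'
from h import *;from workcell import *
o=get_obs();print(o["clock"],o["ft_force"],hf(o["eef_pos"]))
for n in("scene",):
    c=camera(n);I=c["color"][150:330,80:330,::-1];cv2.imwrite(f"pics/{n}5.png",cv2.resize(I,None,fx=3,fy=3))
E
```

```text
7.775 [1.55979779 0.14412605 0.97568981] [ 0.95036503 -0.16139124]
```

View pics/scene5.png

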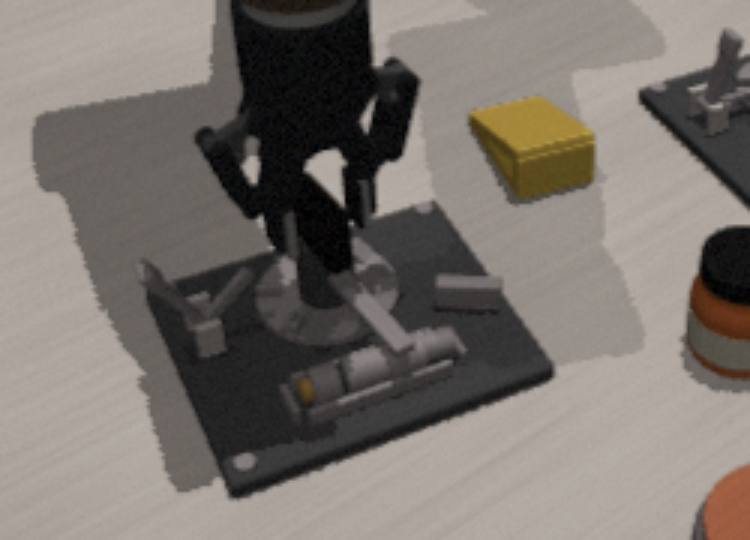

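The jaws straddle the bar (290–365, 220) and nothing is touched. I'll close on the bar.

Call:
send_rows(increments=[[[0,0,0,0,0,0],[0,0,0,0,0,0],[0,0,0,0,0,0],[0,0,0,0,0,0],[0,0,0,0,0,0]]], grip=1.0)

```text
clock: 8.45
eef_pos: [0.5339, -0.1928, 0.0709]
tool_rot: [1.0, -0.031, 0.001, 0.001]
ft_force: [-1.3, -5.1, 3.0]
grip_width: 0.015
```

Call:
send_rows(increments=[[[0,0,0,0,0,-0.4],[0,0,0,0,0,-0.5],[0,0,0,0,0,-0.5],[0,0,0,0,0,-0.5],[0,0,0,0,0,-0.4],[0,0,0,0,0,0]]])

```text
clock: 9.2
eef_pos: [0.5339, -0.1926, 0.0709]
tool_rot: [0.986, 0.169, 0.001, 0.001]
ft_force: [-1.0, -5.7, 5.5]
grip_width: 0.0156
```

```bash
python3 - <<'E'
from h import *;from workcell import *
o=get_obs();print(o["clock"],o["ft_force"],o["ft_torque"],hf(o["eef_pos"]));delta(o,o["eef_pos"],48)
for n in("scene","top"):
    c=camera(n);meas(c)
E
```

```text
9.2 [-0.9686728  -5.68240152  5.53850021] [-0.79108705  0.35837335  0.01441224] [ 1.73301906 -1.01879111]
pos [ 0.5339 -0.1926  0.0709] z axis [ 0.001 -0.002 -1.   ] yaw_y -70.6 tool-z turn 6.14 u
 shift now-axes u [0. 0. 0.]  after-turn axes [0. 0. 0.]
knob top 136 (array([5.3, 5.7]), array([34.1, 42.5]), np.float32(-17.0)) zmean 96.7
finger 164 (array([64.5, 38.3]), array([47.7, 15.8]), np.float32(31.9)) mean ang 29.8
lever 85 [   6.5 -105.2   77.6]
knob top 0 (array([0., 0.]), array([0., 0.]), np.float32(0.0)) zmean nan
finger 112 (array([62.3, 38. ]), array([45.8, 13.8]), np.float32(30.2)) mean ang 31.3
lever 0 h.py:30: RuntimeWarning: Mean of empty slice.
  k=P[(n<36)&(P[:,2]>93)&(P[:,2]<101)];print("knob top",len(k),rect(k),"zmean",k[:,2].mean().round(1))
  ret = ret.dtype.type(ret / rcount)
```

The finger follows the knob, with the finger at 31° by both camera and tool. It needs about 29° more.

Call:
send_rows(increments=[[[0,0,0,0,0,-0.4],[0,0,0,0,0,-0.5],[0,0,0,0,0,-0.5],[0,0,0,0,0,-0.5],[0,0,0,0,0,-0.5],[0,0,0,0,0,-0.3],[0,0,0,0,0,-0.2],[0,0,0,0,0,0]]])

```text
clock: 10.3
eef_pos: [0.5337, -0.1924, 0.0708]
tool_rot: [0.912, 0.41, 0.0, 0.001]
ft_force: [-1.7, -4.2, 5.7]
grip_width: 0.0148
```

```bash
python3 - <<'E' 2>/dev/null
from h import *;from workcell import *
o=get_obs();print(o["clock"],o["ft_force"],o["ft_torque"],hf(o["eef_pos"]));delta(o,o["eef_pos"],-42)
d={}
for n in("scene","top"):
    c=camera(n);meas(c);d[n]=c
    P=hc(c);m=(P[:,0]>15)&(P[:,1]>50)&(P[:,2]>30)&(P[:,2]<55)&(P[:,0]<75)&(P[:,1]<105);r=P[m];print(rect(r[r[:,2]<36]) if (r[:,2]<36).sum()>5 else "rib hidden")
    I=c["color"][200:315,120:270,::-1] if n=="scene" else c["color"][135:245,280:400,::-1];cv2.imwrite(f"pics/{n}6.png",cv2.resize(I,None,fx=5,fy=5,interpolation=cv2.INTER_CUBIC))
# rib direction from the start cloud
d=pickle.load(open("d0.pkl","rb"))
for n in d:
    P=hc(d[n]);r=P[(P[:,0]>25)&(P[:,0]<65)&(P[:,1]>50)&(P[:,1]<105)&(P[:,2]>27)&(P[:,2]<37)];print("rib start",n,len(r),rect(r))
E
```

```text
10.3 [-1.67109427 -4.24852427  5.67776404] [-0.70221024  0.49281161  0.09702833] [ 1.54710316 -0.87189811]
pos [ 0.5337 -0.1924  0.0708] z axis [ 0.001 -0.002 -1.   ] yaw_y -41.6 tool-z turn 0.04 u
 shift now-axes u [0. 0. 0.]  after-turn axes [0. 0. 0.]
knob top 75 (array([10. ,  0.7]), array([28.7, 48.2]), np.float32(-89.3)) zmean 96.1
finger 156 (array([38.5, 62.9]), array([48.1, 16.5]), np.float32(60.5)) mean ang 57.7
lever 84 [   6.2 -105.2   77.3]
(array([49.3, 77.7]), array([41.5, 11.2]), np.float32(60.5))
knob top 1 (array([ 6.5, 24.4]), array([0., 0.]), np.float32(0.0)) zmean 94.9
finger 107 (array([36.6, 63.4]), array([45.2, 14. ]), np.float32(60.2)) mean ang 60.0
lever 0 
(array([48.5, 83.4]), array([27.8,  9.8]), np.float32(55.6))
rib start scene 129 (array([47.5, 79. ]), array([41.5, 15.7]), np.float32(58.5))
rib start top 94 (array([45.8, 77.7]), array([41.3, 12.6]), np.float32(61.2))
```

View pics/top6.png

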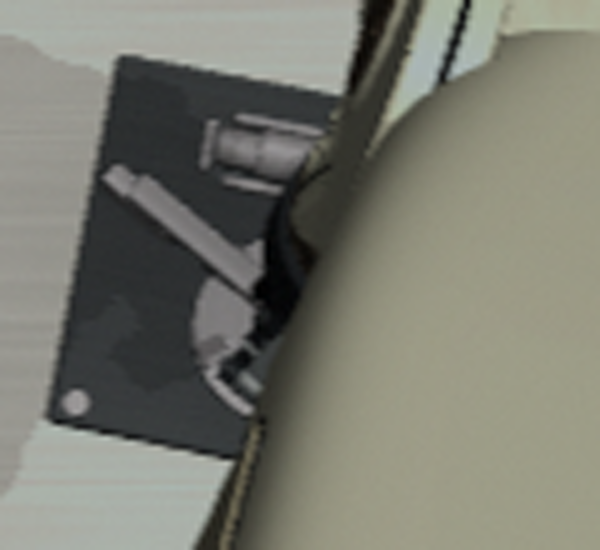

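View pics/scene6.png

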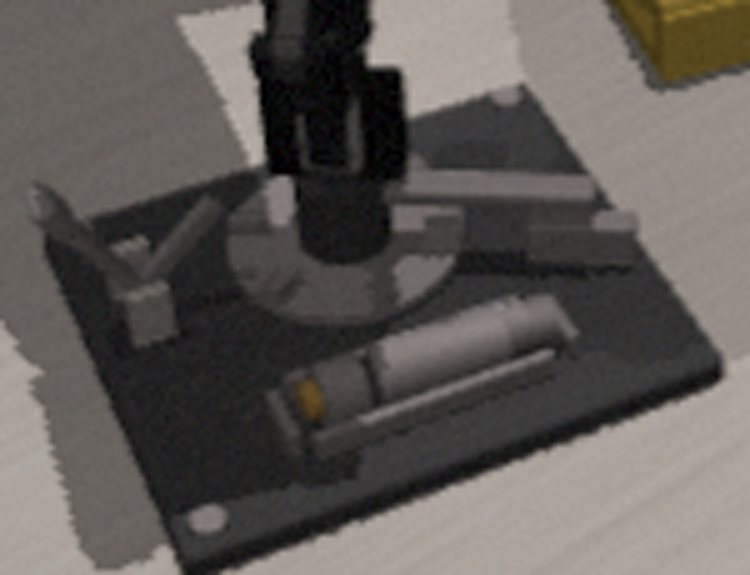

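The finger is in line over the rib (60.2°, top crop 115–260, 175–300). I'll open the jaws and go straight up.

Call:
send_rows(increments=[[[0,0,0,0,0,0],[0,0,0,0,0,0],[0,0,0,0,0,0],[0,0,0,0,0,0]]], grip=0.5)

```text
clock: 10.9
eef_pos: [0.5334, -0.1911, 0.0696]
tool_rot: [0.912, 0.411, -0.0, -0.0]
ft_force: [0.6, -0.5, 0.3]
grip_width: 0.0426
```

Call:
send_rows(increments=[[[0,0,-0.2,0,0,0],[0,0,-0.5,0,0,0],[0,0,-0.6,0,0,0],[0,0,-0.6,0,0,0],[0,0,-0.6,0,0,0],[0,0,-0.6,0,0,0],[0,0,-0.3,0,0,0],[0,0,0,0,0,0]]])

```text
clock: 11.9
eef_pos: [0.5341, -0.1916, 0.2411]
tool_rot: [0.912, 0.411, 0.001, 0.001]
ft_force: [0.1, 0.3, 0.2]
grip_width: 0.0428
```

Call:
send_rows(increments=[[[-0.6,0.6,0,0,0,0],[-0.6,0.6,0,0,0,0],[-0.6,0.6,0,0,0,0],[-0.6,0.6,0,0,0,0],[-0.6,0.6,0,0,0,0],[0,0,0,0,0,0]]])

```text
clock: 12.65
eef_pos: [0.545, -0.4057, 0.2362]
tool_rot: [0.913, 0.409, -0.001, -0.002]
ft_force: [-0.4, 0.0, -0.2]
grip_width: 0.0427
```

```bash
python3 - <<'E' 2>/dev/null
from h import *;from workcell import *
o=get_obs();print(o["clock"],o["ft_force"],o["eef_pos"],o["grip_width"])
for n in("scene","top"):
    c=camera(n);meas(c)
    I=c["color"][200:315,120:270,::-1] if n=="scene" else c["color"][135:245,280:400,::-1];cv2.imwrite(f"pics/{n}7.png",cv2.resize(I,None,fx=5,fy=5,interpolation=cv2.INTER_CUBIC))
    P=hc(c);r=P[(P[:,0]>67)&(P[:,0]<91)&(abs(P[:,1])<55)&(P[:,2]>30)];print("nozzle",rect(r),r[:,2].max())
E
```

```text
12.65 [-0.42784285  0.03146758 -0.17883934] [ 0.54504763 -0.40571245  0.23617595] 0.04268131220625175
knob top 183 (array([3.6, 0.6]), array([51.4, 16.7]), np.float32(59.9)) zmean 96.3
finger 158 (array([38.2, 63.1]), array([48.2, 17.1]), np.float32(59.1)) mean ang 57.7
lever 84 [   6.2 -105.2   77.5]
nozzle (array([81.3,  2. ]), array([95.6, 19.3]), np.float32(89.8)) 38.11643881615567
knob top 173 (array([0.5, 0.1]), array([50.6, 16. ]), np.float32(60.1)) zmean 95.3
finger 111 (array([36.8, 63.1]), array([45.1, 14.1]), np.float32(61.0)) mean ang 59.7
lever 70 [   0.4 -104.3   76.5]
nozzle (array([79.8,  2.1]), array([95.5, 20.6]), np.float32(89.5)) 40.31157148899756
```

View pics/top7.png

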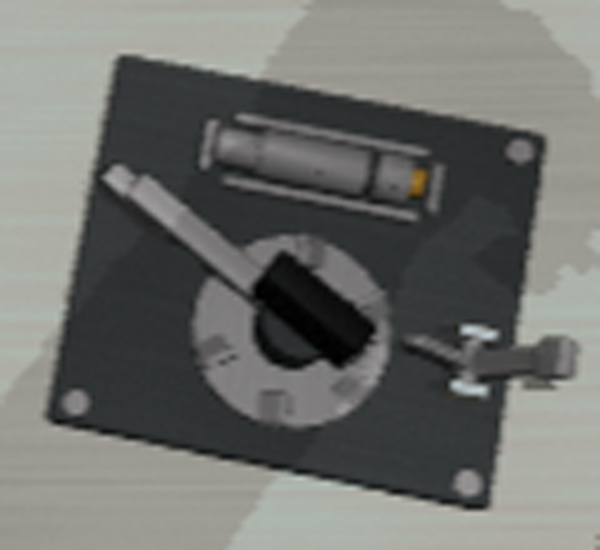

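View pics/scene7.png

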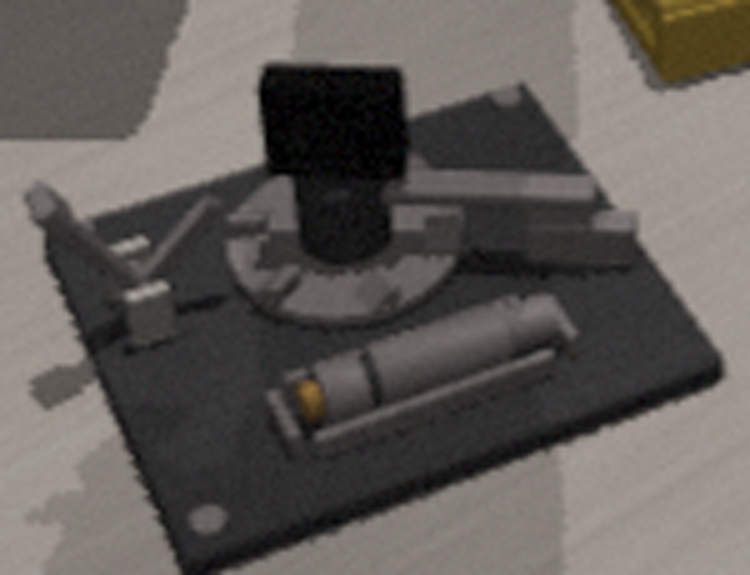

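The finger is over the rib (top crop 115–250, 175–290), the bar is at 60°, the lever is at its stop (565,360), the nozzle lies in its cradle (320,160), and the robot is clear. Handing in.

```bash
python3 -c "
from workcell import *
print(job_done())"
```

```text
the job is handed in; nothing more can be done
None
```

The job is done and handed in at about 12.7 s. I tipped the nozzle holder's pawl lever over to its stop, gripped the bar knob and turned it about 51° anticlockwise, then let go and moved the arm clear.

Last checks:
- **Finger and knob:** the knob bar reads 60° in both cameras and the finger 57.7–61°; the rib points 60°. So the finger lies over the rib, clear of the nozzle.
- **Pawl:** the lever head is at y ≈ -105, 77 mm up, which is at its stop. The blade is up and clear of the wheel.
- **Nozzle:** it still lies in its cradle.
- **Forces:** the highest wrist force I read between moves was about 8 N, while gripping the knob.
- **Other holder:** the arm never went near it. I did not take a separate close-up of it at the end.

The two cameras disagreed by about 3 mm on the knob centre, and the scene camera's mean finger angle was about 2° low (57.7°). I trusted the bar and edge fits, which agreed.

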